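Stack the blue bearing tray on its base tote

TASK

Pick up the blue bearing tray by its black handle and stack it on the grey base tote, so that it sits level and fully down on the tote's rim inside all four yellow corner guides, then let go. Keep the tray upright, set it down gently instead of dropping it, and leave the tote and the green tray where they stand.

Things in the scene. Friction and masses are not known exactly. Their poses are not given: they have to be found in the camera images.
- blue_tray: Tray to move: open blue tray with ball bearings, 150 (x) x 110 (y) mm, walls 45 mm high, under 0.6 kg. A black handle bar runs along x over its middle: 108 mm long, 14 mm thick (y), from 67 to 85 mm above the tray's underside, on posts at x = -48 and +48 mm, free underneath between them. Origin: centre of the underside, z up. Starts flat on the bench.
- base_tote: Place to stack on: open grey tote, 160 (x) x 120 (y) x 60 mm high to its rim, about 2 kg, loose. A yellow guide at each corner rises 25 mm above the rim and leans outward (play round the tray 5 mm a side at the rim, 17 mm at the top). Origin: centre of the underside, z up. The stacked tray's underside is 60 mm above it, centred, long sides parallel, either way round.
- green_tray: A tray of the same shape and size as the blue one but green. Bystander, to be left alone. Origin: centre of its underside; x along its handle.
Mind the look-alikes: they are no part of the job. Leave any purple look-alike of the blue_tray alone.

How it is judged:
At the end, for the whole second after the job is handed in: The blue tray rests, released and at rest, on the rim of the base tote inside its four corner guides: underside 60 mm (within 4 mm) above the tote's underside, centred within 12 mm, long sides parallel within 10 degrees, level within 3.4 degrees; the tote stands upright on the bench (horizontal distance between blue_tray and base_tote below 0.012 m and z of blue_tray in the frame of base_tote between 0.056 and 0.064 m and angle between the x axis of blue_tray and the x axis of base_tote, either way round below 0.175 rad and angle between each of blue_tray, base_tote's own z axis and vertical below 0.06 rad and height (world z) of base_tote below 0.01 m and linear speed of blue_tray below 0.02 m/s and contact force between the fingers and blue_tray below 0.1 N); the robot touches nothing.
It fails at once if the green tray is moved by more than 30 mm (distance of green_tray from where it was at the start of the episode above 0.03 m).
It fails at once if the base tote is moved by more than 40 mm (distance of base_tote from where it was at the start of the episode above 0.04 m).
It fails at once if the blue tray is tipped by more than 35 degrees (angle between blue_tray's own z axis and vertical above 0.61 rad).
It fails at once if the blue tray is dropped (falls free faster than 0.7 m/s, about 25 mm) (linear speed of blue_tray above 0.7 m/s and contact force between the fingers and blue_tray below 0.1 N).
It also fails if it takes over 40 s, if anything falls off the work surface, if the arm or the gripper's body presses on something with over 40 N, if the wrist force passes 120 N, or if a joint passes its speed limit or range.

ROBOT

A 6-joint arm with a two-finger parallel gripper is mounted at the origin on the work surface. World frame = base frame: x ahead of the robot, y to its left, z up, the work surface at z = 0. Lengths are in m, angles in rad, forces in N, time in s.
With the tool pointing down it reaches from about 0.3 to 0.875 m from the base axis. Payload 6.4 kg.
Tool frame: the origin (TCP) lies on the front face of the gripper's body, between the roots of the fingers; the fingertips stand 73 mm ahead of it and the grasp point (between the pads) lies ctrl.pinch_z ahead of it (ctrl.pinch_z is the distance from the TCP to the grasp point, in m); z points along the fingers, x is the direction in which the jaws open and shut, and the axes are right-handed (so a half turn about z gives the same grasp; the last joint's range is limited). The gripper opens to 85 mm and grips with 20 to 120 N. Pads are 22 mm wide; open, the fingers measure 114 mm over their backs; the gripper's body (76 mm by 85 mm) begins 54 mm behind the grasp point. The pads swing forward as they close: fully open they stand 13 mm farther back than shut.
Start: joints at [-1.406, 0.181, 1.607, -0, 1.354, -0.206], TCP at [0.208, -0.536, 0.304] pointing down, gripper open.
Joint ranges: [-2.99, 2.99], [-0.89, 2.07], [0.3, 2.58], [-1.14, 4.28], [0, 2.63], [-3.12, 3.12]. Speed limits (rad/s): [2.57, 2.57, 3.01, 3.14, 3.14, 3.14].

INTERFACE

Orientations are given as a unit quaternion [w, x, y, z].
In Python, from bench import ctrl gives the robot as it stands.
- The arm moves only by the tool move_arm, never from a script. Its argument "rows" is text: rows parted by semicolons, each of 7 numbers parted by spaces: the shift along the tool's x, y, z in cm, then the turn, a rotation vector about the tool's x, y, z in degrees, then the opening, from 0 (shut) to 1 (fully open). In form: x y z rx ry rz grip; .... A call has 1 to 20 rows; each row shifts and turns the commanded pose from where the row before left it, along the tool's axes as they then stand; what a row does not reach is not made up. A row lasts 1/10 s, in which the tool goes at most 50 mm and 8.59 degrees, less where a joint would pass 70% of its speed; a pose out of reach is approached as far as the arm can. A call with a gripper value outside its range is refused whole. The fingers move at their own pace and stop on an object; the grip force is fixed at half the most. Time passes only in rows, so rows that do not move let the fingers close. It gives the time, the measured TCP pose, the force and the opening at its end, in the units of the state.
- ctrl.get_obs(): the state, without advancing time (a new reading comes with each control period).
- ctrl.camera(name): name is "side" or "top" or "wrist"; returns a dict with "color" (480x640x3 uint8, blue, green, red), "fx", "fy", "cx", "cy" (pixels), "rvec" (rotation vector, rad) and "tvec" (3), from world to camera coordinates, as OpenCV has them. Camera axes: x right, y down, z forward; pixel columns grow to the right and rows downward; lengths in m; the calibration is good to about 2 mm. A picture is of the moment at which its call begins. There is no depth.
- ctrl.hand_in(): hands the job in, once; it reports no verdict.
Trained networks look in the newest picture that a camera, given by its name, has taken for a name from the list of things; names that differ only in an ending like _2 or _b are one class to them, and where a whole thing is asked for, a point or a joint stands for the part that bears it (a point fixed in the world has none). Each returns a list of dicts, best first, with "confidence" (0 to 1); they miss things now and then, are a little off and sometimes report something else, mostly with a low value. They report only what shows in the picture. A call takes as long as a camera call. They do not tell look-alikes from the thing itself.
- ctrl.look_for(camera, query): "bbox" ([left, top, right, bottom] in pixels, round what is visible of it).
- ctrl.trace(camera, query): "region" (480x640 bool, what is visible of it) and "bbox" ([left, top, right, bottom] in pixels, round what is visible of it).
The state is a dict: "time_s": time; "q": joint angles; "dq": joint speeds; "joint_efforts": joint torques, N m; "eef_pos": TCP position; "eef_rot": TCP orientation; "wrist_force": force on the tool from outside, world axes, zero at the start; "torque": the same for the moment, N m; "opening": opening from 0.0 (shut) to 1.0 (fully open).
Only numpy, scipy, OpenCV 4.12 (cv2) and the standard library are available. Lean on these libraries where they do the work, as an engineer would, in place of code of your own. Each camera call takes 0.05 s, during which the arm holds its last target.

## Working session

There is one attempt and no reset: what is moved stays moved. The work goes in short steps, Python scripts to look and compute and a tool call to move; the robot and the scene stay as the last step left them, time stands still between calls to the robot, and variables do not carry over. Pictures are saved under pics/ and viewed, and the job is handed in when it is done.

Besides the shell and the picture viewer there is one more tool, called after "Call:" by a JSON object that holds its "api" and its "payload". move_arm: Moves the arm, as the interface text tells. Its arguments: {"type":"object","properties":{"rows":{"type":"string"}},"required":["rows"]}

```bash
mkdir -p pics; ls; python3 - <<'E'
from bench import ctrl
import cv2
print(ctrl.get_obs(), ctrl.pinch_z)
for n in ["top","side","wrist"]:
    c=ctrl.camera(n); cv2.imwrite(f"pics/{n}0.png",c["color"]); print(n,c["fx"],c["cx"],c["cy"],c["rvec"],c["tvec"])
    for q in ["blue_tray","base_tote","green_tray"]:
        print(q,[(d["bbox"],round(d["confidence"],2)) for d in ctrl.look_for(n,q)])
E
```

```text
pics
{'time_s': 0.0, 'q': array([-1.40631219e+00,  1.81547516e-01,  1.60801930e+00,  2.43629549e-05,
        1.35379508e+00, -2.06312320e-01]), 'dq': array([ 0.00051123, -0.00237311,  0.00160932, -0.00025112,  0.0001139 ,
       -0.00111902]), 'joint_efforts': array([-5.03292904e-05, -4.44873762e+01, -3.51337194e+01, -3.52504621e-04,
        9.30717972e-03,  1.54632914e-05]), 'eef_pos': array([ 0.20829908, -0.53548277,  0.30297494]), 'eef_rot': array([-6.46697894e-04,  8.25333841e-01, -5.64644373e-01, -6.03719162e-04]), 'wrist_force': array([1.07951797, 0.49609476, 0.10047489]), 'torque': array([ 0.03352156,  0.05642876, -0.06739371]), 'opening': 0.9979624308976499} 0.0539
top 505.81628726690457 323.6185046764126 237.79264202793473 [ 2.17933139 -2.17173218  0.06120354] [0.02468427 0.41714318 1.06387033]
blue_tray [([145.7, 277.3, 233.4, 358.8], 0.72), ([146.3, 167.9, 230.3, 252.4], 0.67)]
base_tote [([266.0, 108.5, 366.0, 217.2], 0.74)]
green_tray [([473.6, 172.0, 543.8, 251.0], 0.96), ([267.7, 109.8, 365.0, 219.2], 0.49)]
side 530.6405826630526 318.4958548454406 239.2917386200732 [ 0.15547621 -2.73001475  1.4543575 ] [0.40823504 0.07167959 0.96227811]
blue_tray [([183.3, 330.7, 316.4, 444.4], 0.91), ([354.2, 334.4, 476.9, 465.4], 0.57)]
base_tote [([160.5, 201.6, 293.1, 302.9], 0.66)]
green_tray [([279.4, 141.3, 341.4, 185.1], 0.69)]
wrist 397.8244150402835 317.36331952467293 230.74199206661086 [-2.38986968  1.63454329  0.2374086 ] [-0.57518152 -0.03705208  0.3778566 ]
blue_tray []
base_tote []
green_tray []
```

View pics/top0.png

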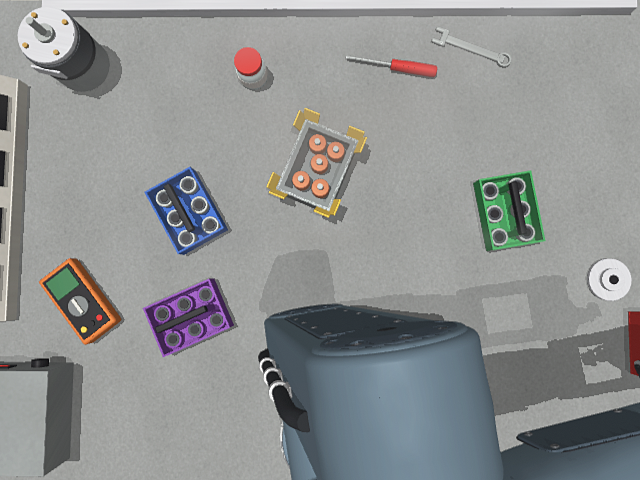

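View pics/side0.png

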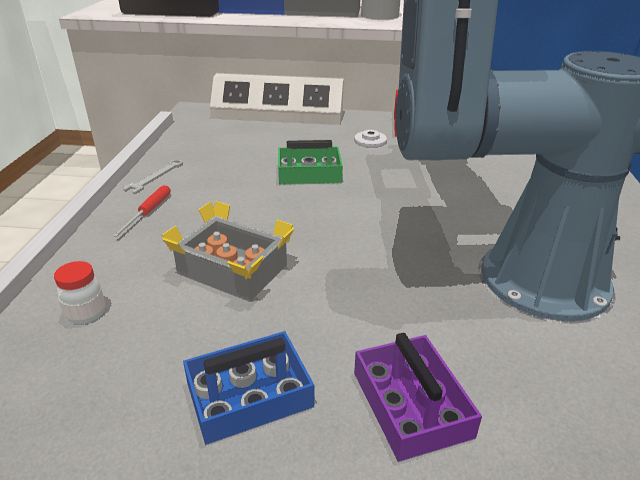

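The top view has two trays of the right shape: one at about (188,210), which is blue, and a purple look-alike at about (190,318). In the side view the blue one is at (249,385) and the purple one at (417,397). Blue fits the description, so I'll fit poses for it and confirm it in a crop.

```bash
cat > h.py <<'E'
import numpy as np, cv2
from scipy.optimize import minimize
from bench import ctrl
def tray_pts():
    P=[(sx*.075,sy*.055,z) for sx in(-1,1) for sy in(-1,1) for z in(0,.045)]
    P+=[(sx*.054,sy*.007,z) for sx in(-1,1) for sy in(-1,1) for z in(.067,.085)]
    return np.array(P)
def tote_pts():
    P=[(sx*.08,sy*.06,z) for sx in(-1,1) for sy in(-1,1) for z in(0,.06)]
    for sx in(-1,1):
        for sy in(-1,1):
            P+=[(sx*.094,sy*.074,.085),(sx*.094,sy*.045,.085),(sx*.065,sy*.074,.085)]
    return np.array(P)
def world(P,p,z=0):
    c,s=np.cos(p[2]),np.sin(p[2]); return P@np.array([[c,-s,0],[s,c,0],[0,0,1]]).T+[p[0],p[1],z]
def proj(W,c):
    K=np.array([[c["fx"],0,c["cx"]],[0,c["fy"],c["cy"]],[0,0,1.]])
    return cv2.projectPoints(W,np.array(c["rvec"]),np.array(c["tvec"]),K,None)[0].reshape(-1,2)
def hullmask(pts):
    m=np.zeros((480*2,640*2),np.uint8); h=cv2.convexHull((pts*2*16).astype(np.int32)); cv2.fillConvexPoly(m,h,1,shift=4); return m>0
def hull_of(mask):
    n,l,st,_=cv2.connectedComponentsWithStats(mask.astype(np.uint8)); k=1+np.argmax(st[1:,4])
    y,x=np.where(l==k); return hullmask(np.c_[x,y].astype(float)+.25)
def fit(P,views,p0,z=0):
    H=[(c,hull_of(m)) for c,m in views]
    def f(p):
        s=0
        for c,h in H:
            g=hullmask(proj(world(P,p,z),c)); s+=(g^h).sum()/(g|h).sum()
        return s
    best=None
    for dy in np.arange(0,np.pi,np.pi/6):
        r=minimize(f,[p0[0],p0[1],p0[2]+dy],method="Nelder-Mead",options=dict(initial_simplex=[[p0[0]+a,p0[1]+b,p0[2]+dy+g] for a,b,g in[(0,0,0),(.02,0,0),(0,.02,0),(0,0,.2)]],xatol=1e-4,fatol=1e-4))
        if best is None or r.fun<best.fun: best=r
    return best.x,best.fun
def ground(c,u,z):
    R=cv2.Rodrigues(np.array(c["rvec"]))[0]; o=-R.T@np.array(c["tvec"]); d=R.T@np.array([(u[0]-c["cx"])/c["fx"],(u[1]-c["cy"])/c["fy"],1]); return o+d*(z-o[2])/d[2]
E
python3 - <<'E'
from h import *
V={}
for n in ["top","side"]:
    c=ctrl.camera(n); 
    for q in ["blue_tray","base_tote"]:
        ds=ctrl.trace(n,q)
        if q=="blue_tray":
            hsv=cv2.cvtColor(c["color"],cv2.COLOR_BGR2HSV)
            def hue(d): 
                m=d["region"]&(hsv[...,1]>120); return np.median(hsv[...,0][m])
            print(n,[(d["bbox"],hue(d)) for d in ds])
            ds=[d for d in ds if hue(d)<122]
        if not ds: print("none",n,q); continue
        V.setdefault(q,[]).append((c,ds[0]["region"],n))
    if n=="top": cv2.imwrite("pics/crop.png",cv2.resize(c["color"][150:370,120:380],None,fx=3,fy=2.7*1.0))
for q,P in [("blue_tray",tray_pts()),("base_tote",tote_pts())]:
    c,m,n=V[q][0]; y,x=np.where(m); g=ground(c,(x.mean(),y.mean()),.04)
    p0=[g[0],g[1],0]
    for vs in [V[q]]+[[v] for v in V[q]]:
        r,f=fit(P,[(a,b) for a,b,_ in vs],p0); print(q,[v[2] for v in vs],r.round(4),np.degrees(r[2]).round(2),round(f,3))
        if len(vs)>1: best=r
    for c,m,n in V[q]:
        im=c["color"].copy() if q=="blue_tray" else cv2.imread(f"pics/ov_{n}.png")
        for u in proj(world(P,best),c): cv2.circle(im,tuple(int(round(a)) for a in u),2,(0,255,255) if q=="blue_tray" else (0,0,255),-1)
        cv2.imwrite(f"pics/ov_{n}.png",im)
E
```

```text
top [([145.2, 167.6, 229.9, 252.8], np.float64(111.0)), ([145.8, 279.4, 234.0, 358.3], np.float64(139.0))]
side [([182.6, 333.0, 314.8, 446.3], np.float64(110.0)), ([354.7, 335.8, 483.3, 464.5], np.float64(141.0)), ([160.6, 202.7, 290.5, 299.3], np.float64(23.0))]
blue_tray ['top', 'side'] [0.4729 0.3194 3.6621] 209.83 0.05
blue_tray ['top'] [0.4728 0.3184 0.5175] 29.65 0.032
blue_tray ['side'] [0.473  0.3196 0.5153] 29.52 0.016
base_tote ['top', 'side'] [ 0.5656  0.0399 -0.3899] -22.34 0.053
base_tote ['top'] [0.5665 0.0389 2.7514] 157.65 0.032
base_tote ['side'] [0.5652 0.0406 2.7488] 157.49 0.02
```

```bash
python3 - <<'E'
import cv2,numpy as np
a=cv2.imread("pics/ov_top.png")[90:370,120:390]; b=cv2.imread("pics/ov_side.png")[190:470,140:330]
cv2.imwrite("pics/ovc.png",np.hstack([cv2.resize(a,None,fx=1.7,fy=1.7,interpolation=cv2.INTER_CUBIC),cv2.resize(b,None,fx=1.7,fy=1.7,interpolation=cv2.INTER_CUBIC)]))
E
```

```text
(no output)
```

View pics/ovc.png

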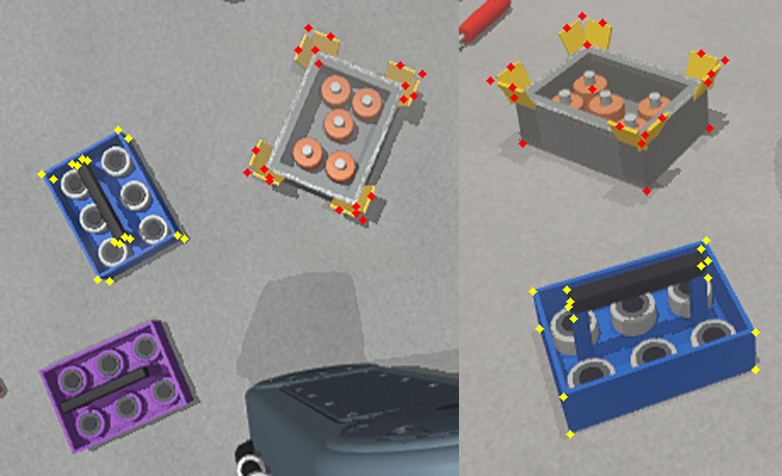

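The crop confirms the blue tray: hue 111 against 139 for the purple one, and the fitted corners lie on its edges. It sits at (0.473, 0.319) with yaw 29.7°. The tote is at (0.566, 0.040) with yaw -22.4°. I'll travel to above the blue tray.

Call:
{"api": "move_arm", "payload": {"rows": "-3.69 -2.93 0 0 0 0 1;-3.69 -2.93 0 0 0 0 1;-3.69 -2.93 0 0 0 0 1;-3.69 -2.93 0 0 0 0 1;-3.69 -2.93 0 0 0 0 1;-3.69 -2.93 0 0 0 0 1;-3.69 -2.93 0 0 0 0 1;-3.69 -2.93 0 0 0 0 1;-3.69 -2.93 0 0 0 0 1;-3.69 -2.93 0 0 0 0 1;-3.69 -2.93 0 0 0 0 1;-3.69 -2.93 0 0 0 0 1;-3.69 -2.93 0 0 0 0 1;-3.69 -2.93 0 0 0 0 1;-3.69 -2.93 0 0 0 0 1;-3.69 -2.93 0 0 0 0 1;-3.69 -2.93 0 0 0 0 1;-3.69 -2.93 0 0 0 0 1;-3.69 -2.93 0 0 0 0 1;0 0 0 0 0 -8.4 1"}}

```text
time_s: 2.9
eef_pos: [0.4736, 0.3237, 0.303]
eef_rot: [-0.0, 0.866, -0.501, -0.001]
wrist_force: [-0.8, -0.4, 0.0]
opening: 0.999
```

```bash
cat >> h.py <<'E'
def go(target,yaw):
    o=ctrl.get_obs(); q=o["eef_rot"]; from scipy.spatial.transform import Rotation as Ro
    R=Ro.from_quat([q[1],q[2],q[3],q[0]]); d=R.inv().apply(np.array(target)-o["eef_pos"])
    a=np.degrees(np.arctan2(R.as_matrix()[1,0],R.as_matrix()[0,0]))
    print("pos",o["eef_pos"].round(4),"yaw",a.round(2),"tilt z",R.as_matrix()[:,2].round(4),"shift cm",(d*100).round(2),"rz",round(-(yaw-a),2),"wf",o["wrist_force"].round(2),"open",round(o["opening"],3))
E
python3 - <<'E'
from h import *
V=[]
for n in ["wrist","side"]:
    c=ctrl.camera(n); ds=ctrl.trace(n,"blue_tray"); 
    if n=="wrist": cv2.imwrite("pics/w1.png",c["color"])
    hsv=cv2.cvtColor(c["color"],cv2.COLOR_BGR2HSV)
    ds=[d for d in ds if np.median(hsv[...,0][d["region"]&(hsv[...,1]>120)])<122]
    print(n,[d["bbox"] for d in ds])
    if ds: 
        r,f=fit(tray_pts(),[(c,ds[0]["region"])],[.473,.319,.5]); print(n,r,np.degrees(r[2]),f)
    if n=="wrist":
        im=c["color"]
        for u in proj(world(tray_pts(),[.473,.3192,.5177]),c): cv2.circle(im,tuple(int(round(a)) for a in u),3,(0,255,255),-1)
        cv2.imwrite("pics/w1.png",im)
go([.473,.3192,.13],-60.34)
E
```

```text
wrist [[251.4, 113.1, 394.2, 288.8]]
wrist [0.47357693 0.31772492 0.5232167 ] 29.978108875167297 0.0064424923920315975
side [[182.0, 332.0, 316.6, 445.0]]
side [0.47310125 0.31960094 0.51570231] 29.547565632991265 0.011846916796072735
pos [0.473  0.319  0.3037] yaw -60.55 tilt z [-5.e-04 -4.e-04 -1.e+00] shift cm [-0.02 -0.02 17.37] rz -0.21 wf [-0.24  0.47  0.71] open 1.001
```

View pics/w1.png

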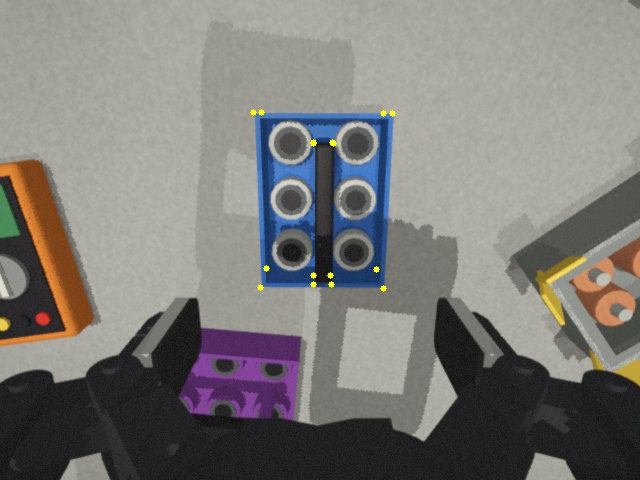

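The wrist view shows the blue tray at (322,200) with its handle centred between the jaws and the overlay lying on it. I'll descend and close.

Call:
{"api": "move_arm", "payload": {"rows": "0 0 4 0 0 -0.2 1;0 0 4 0 0 0 1;0 0 4 0 0 0 1;0 0 2.5 0 0 0 1;0 0 1.5 0 0 0 1;0 0 1.3 0 0 0 1;0 0 0 0 0 0 1;0 0 0 0 0 0 1;0 0 0 0 0 0 0.4;0 0 0 0 0 0 0.25;0 0 0 0 0 0 0;0 0 0 0 0 0 0;0 0 0 0 0 0 0;0 0 0 0 0 0 0;0 0 0 0 0 0 0;0 0 0 0 0 0 0"}}

```text
time_s: 4.7
eef_pos: [0.4734, 0.3192, 0.1311]
eef_rot: [-0.0, 0.865, -0.501, 0.0]
wrist_force: [0.9, -2.0, 2.4]
opening: 0.151
```

```bash
python3 - <<'E'
from h import *
go([.473,.3192,.13],-60.34)
c=ctrl.camera("side"); cv2.imwrite("pics/s2.png",c["color"])
E
```

```text
pos [0.4734 0.3192 0.1311] yaw -60.16 tilt z [ 3.e-04 -1.e-04 -1.e+00] shift cm [-0.02  0.03  0.11] rz 0.18 wf [ 0.86 -2.04  2.41] open 0.151
```

View pics/s2.png

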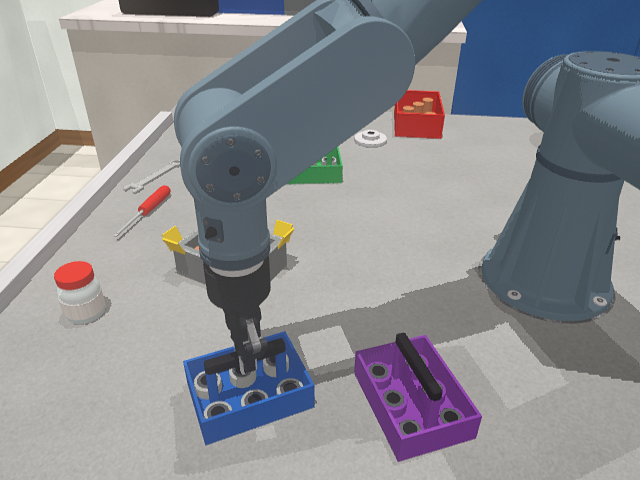

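The jaws have closed on the middle of the bar, around (248,350). Opening 0.151 is about 13 mm, which matches the bar. Lifting gently now.

Call:
{"api": "move_arm", "payload": {"rows": "0 0 -0.5 0 0 0 0;0 0 -1 0 0 0 0;0 0 -1.5 0 0 0 0;0 0 -2 0 0 0 0;0 0 -2.5 0 0 0 0;0 0 -2.5 0 0 0 0;0 0 -2.5 0 0 0 0;0 0 -2 0 0 0 0;0 0 -1 0 0 0 0;0 0 -0.5 0 0 0 0;0 0 0 0 0 0 0;0 0 0 0 0 0 0"}}

```text
time_s: 5.95
eef_pos: [0.4727, 0.319, 0.2897]
eef_rot: [0.001, 0.865, -0.501, -0.001]
wrist_force: [-0.3, 0.8, -4.6]
opening: 0.149
```

```bash
python3 - <<'E'
from h import *
go([.566,.0397,.29],-112.4)
c=ctrl.camera("side"); cv2.imwrite("pics/s3.png",c["color"])
E
```

```text
pos [0.4727 0.319  0.2897] yaw -60.15 tilt z [-1.9e-03 -7.0e-04 -1.0e+00] shift cm [ 2.887e+01  5.800e+00 -2.000e-02] rz 52.25 wf [-0.28  0.78 -4.63] open 0.149
```

View pics/s3.png

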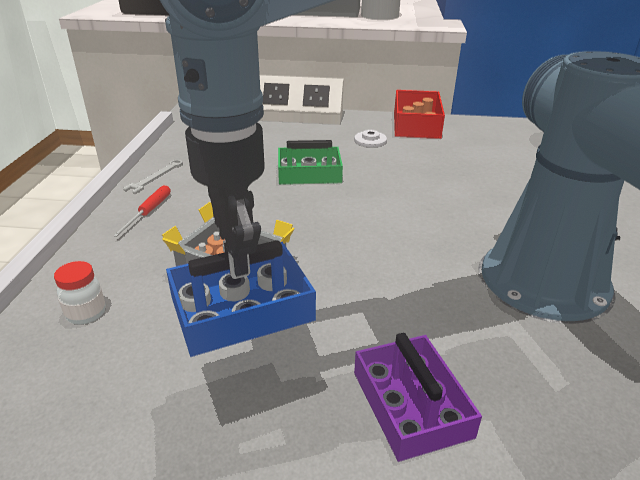

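The tray is lifted and hangs level, seen at (240,300). I'll move it over the tote and turn it.

Call:
{"api": "move_arm", "payload": {"rows": "1.15 0.23 0 0 0 0 0;2.31 0.46 0 0 0 0 0;3.46 0.7 0 0 0 0 0;3.75 0.75 0 0 0 0 0;3.75 0.75 0 0 0 0 0;3.75 0.75 0 0 0 0 0;3.75 0.75 0 0 0 0 0;3.46 0.7 0 0 0 0 0;2.31 0.46 0 0 0 0 0;1.15 0.23 0 0 0 0 0;0 0 0 0 0 3 0;0 0 0 0 0 5 0;0 0 0 0 0 6 0;0 0 0 0 0 6 0;0 0 0 0 0 6.25 0;0 0 0 0 0 6 0;0 0 0 0 0 6 0;0 0 0 0 0 6 0;0 0 0 0 0 5 0;0 0 0 0 0 3 0"}}

```text
time_s: 8.0
eef_pos: [0.5661, 0.0406, 0.2903]
eef_rot: [-0.0, -0.555, 0.832, 0.0]
wrist_force: [-0.4, -0.3, -4.7]
opening: 0.15
```

Call:
{"api": "move_arm", "payload": {"rows": "0 0 0 0 0 0 0;0 0 0 0 0 0 0"}}

```text
time_s: 8.2
eef_pos: [0.5663, 0.0405, 0.2905]
eef_rot: [-0.0, -0.557, 0.83, 0.0]
wrist_force: [-0.7, 0.3, -4.8]
opening: 0.148
```

```bash
python3 - <<'E'
from h import *
go([.566,.0397,.29],-112.4)
z=ctrl.get_obs()["eef_pos"][2]-.1311
ims=[]
for n in ["side","top","wrist"]:
    c=ctrl.camera(n)
    hsv=cv2.cvtColor(c["color"],cv2.COLOR_BGR2HSV)
    for d in ctrl.trace(n,"blue_tray"):
        m=d["region"]; h=np.median(hsv[...,0][m&(hsv[...,1]>120)])
        if 100<h<122 :
            if n=="side":
                r,f=fit(tray_pts(),[(c,m)],[.566,.04,-.39],z); print(n,d["bbox"],r.round(4),np.degrees(r[2]).round(2),round(f,3))
            break
    im=c["color"]
    for u in proj(world(tray_pts(),[.566,.0397,np.radians(-22.4)],z),c): cv2.circle(im,tuple(int(round(a)) for a in u),2,(0,255,255),-1)
    for u in proj(world(tote_pts(),[.566,.0397,np.radians(-22.4)]),c): cv2.circle(im,tuple(int(round(a)) for a in u),2,(0,0,255),-1)
    ims.append(im)
cv2.imwrite("pics/p4.png",np.hstack([ims[0][100:400,100:400],ims[1][60:360,180:480]])); cv2.imwrite("pics/w4.png",ims[2])
E
```

```text
pos [0.5663 0.0405 0.2905] yaw -112.3 tilt z [-7.e-04  1.e-04 -1.e+00] shift cm [0.09 0.   0.05] rz 0.1 wf [-0.7   0.35 -4.78] open 0.148
side [161.7, 141.5, 282.2, 221.0] [ 0.5645  0.0417 -0.3838] -21.99 0.03
```

View pics/p4.png

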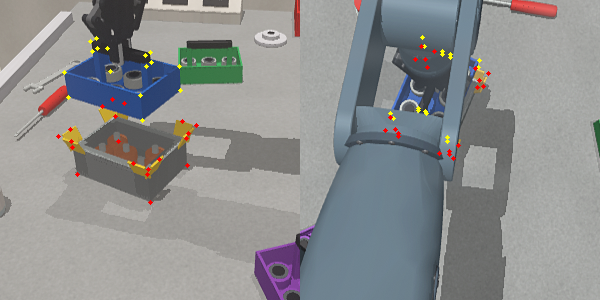

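View pics/w4.png

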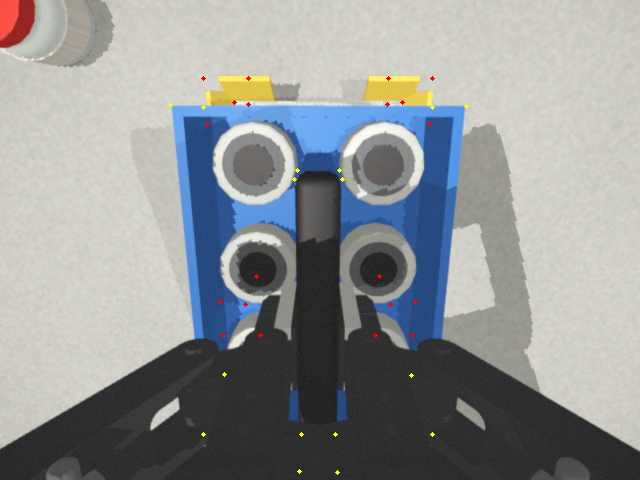

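In the wrist and side views the tray and guides both match the predicted points to about 2 px: tray edges at columns 173 and 464, guides at 207 and 434, row 77. So the tray is centred over the tote to about 2 mm. Lowering it.

Call:
{"api": "move_arm", "payload": {"rows": "0.05 0 1 0 0 0 0;0 0 2 0 0 0 0;0 0 2 0 0 0 0;0 0 1.5 0 0 0 0;0 0 0.8 0 0 0 0;0 0 0.5 0 0 0 0;0 0 0.4 0 0 0 0;0 0 0.4 0 0 0 0;0 0 0.3 0 0 0 0;0 0 0.3 0 0 0 0;0 0 0 0 0 0 0;0 0 0 0 0 0 0"}}

```text
time_s: 9.7
eef_pos: [0.5665, 0.0399, 0.199]
eef_rot: [0.0, -0.556, 0.831, -0.0]
wrist_force: [-0.1, -0.2, -4.4]
opening: 0.152
```

```bash
python3 - <<'E'
from h import *
go([.566,.0397,.1911],-112.4)
c=ctrl.camera("side"); cv2.imwrite("pics/s5.png",cv2.resize(c["color"][120:320,120:340],None,fx=3,fy=3))
c=ctrl.camera("wrist"); cv2.imwrite("pics/w5.png",c["color"])
E
```

```text
pos [0.5665 0.0399 0.199 ] yaw -112.4 tilt z [ 2.e-04 -0.e+00 -1.e+00] shift cm [0.03 0.04 0.79] rz -0.0 wf [-0.13 -0.2  -4.42] open 0.152
```

View pics/s5.png

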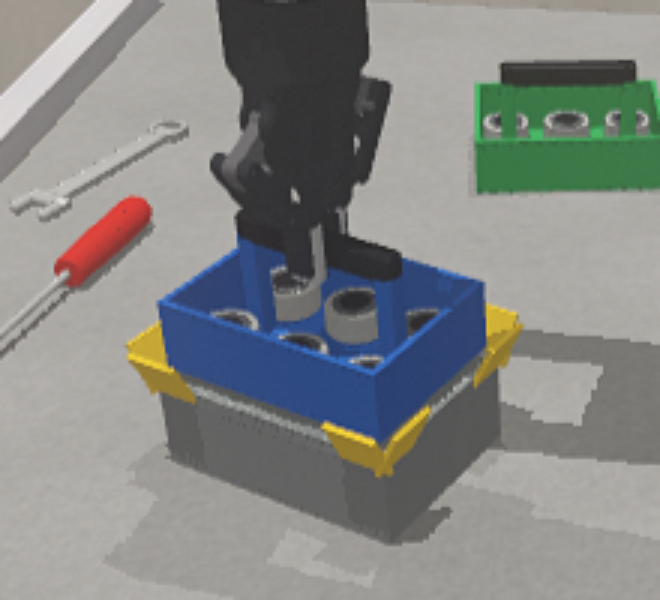

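View pics/w5.png

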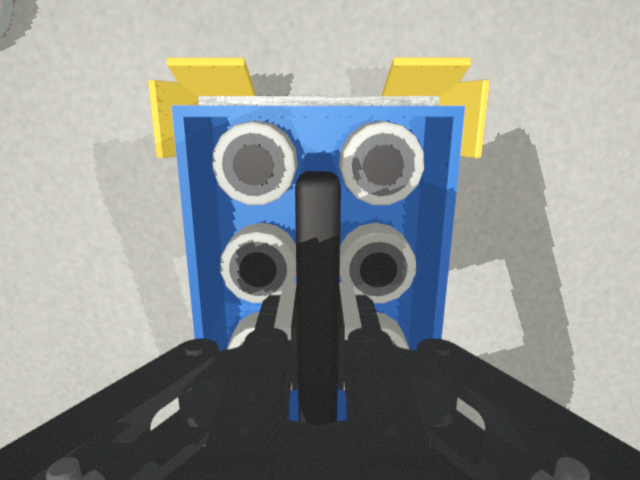

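The tray sits about 8 mm above the rim, evenly between the guides (23 px gap on each side in the wrist view) and level. I'll finish lowering it slowly.

Call:
{"api": "move_arm", "payload": {"rows": "0 0 0.2 0 0 0 0;0 0 0.2 0 0 0 0;0 0 0.15 0 0 0 0;0 0 0.15 0 0 0 0;0 0 0 0 0 0 0;0 0 0 0 0 0 0"}}

```text
time_s: 10.4
eef_pos: [0.5664, 0.0399, 0.1918]
eef_rot: [-0.0, -0.556, 0.831, 0.0]
wrist_force: [-0.2, -0.1, -5.9]
opening: 0.153
```

Call:
{"api": "move_arm", "payload": {"rows": "0 0 0.1 0 0 0 0;0 0 0 0 0 0 0;0 0 0 0 0 0 0"}}

```text
time_s: 10.7
eef_pos: [0.5666, 0.0398, 0.1912]
eef_rot: [0.0, -0.556, 0.831, -0.0]
wrist_force: [0.4, -1.0, -3.3]
opening: 0.153
```

Call:
{"api": "move_arm", "payload": {"rows": "0 0 0.1 0 0 0 0;0 0 0 0 0 0 0;0 0 0 0 0 0 0"}}

```text
time_s: 11.0
eef_pos: [0.5665, 0.0397, 0.191]
eef_rot: [0.0, -0.556, 0.831, -0.0]
wrist_force: [-3.8, -0.7, 5.5]
opening: 0.151
```

The force changed by about 10 N and the height stopped at 0.191, so the tray is down on the rim. Releasing and retreating.

Call:
{"api": "move_arm", "payload": {"rows": "0 0 0 0 0 0 0.2;0 0 0 0 0 0 0.3;0 0 0 0 0 0 0.5;0 0 0 0 0 0 0.6;0 0 0 0 0 0 0.6;0 0 0 0 0 0 0.6"}}

```text
time_s: 11.6
eef_pos: [0.5664, 0.0399, 0.1898]
eef_rot: [0.0, -0.556, 0.831, 0.0]
wrist_force: [-0.5, 0.4, -0.1]
opening: 0.603
```

```bash
python3 - <<'E'
from h import *
go([.566,.0397,.1911],-112.4)
c=ctrl.camera("side"); a=cv2.resize(c["color"][120:320,120:340],None,fx=1.8,fy=1.8)
c=ctrl.camera("wrist"); b=cv2.resize(c["color"],(396,360)); cv2.imwrite("pics/s6.png",np.hstack([a,b]))
E
```

```text
pos [0.5664 0.0399 0.1898] yaw -112.4 tilt z [-0.  0. -1.] shift cm [ 0.03  0.03 -0.13] rz -0.0 wf [-0.49  0.36 -0.11] open 0.603
```

View pics/s6.png

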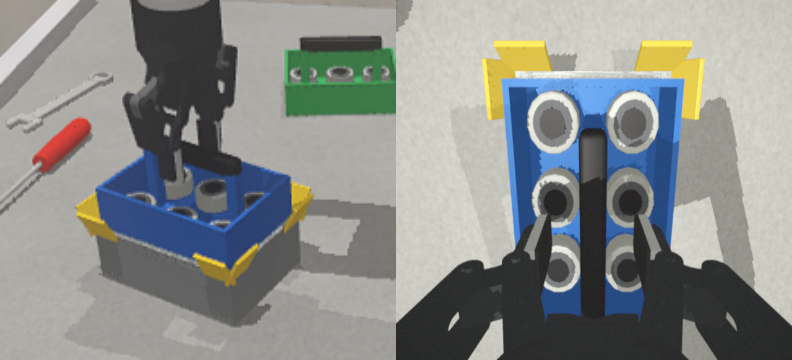

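The jaws stand clear on both sides of the bar, and the tray is seated inside the guides. Raising the arm straight up.

Call:
{"api": "move_arm", "payload": {"rows": "0 0 -1 0 0 0 0.6;0 0 -2 0 0 0 0.6;0 0 -3 0 0 0 0.6;0 0 -3 0 0 0 0.6;0 0 -3 0 0 0 0.6;0 0 -2 0 0 0 0.6;0 0 -1 0 0 0 0.6;0 0 0 0 0 0 0.6;0 0 0 0 0 0 0.6;0 0 0 0 0 0 0.6"}}

```text
time_s: 12.7
eef_pos: [0.5658, 0.0399, 0.3382]
eef_rot: [-0.001, -0.556, 0.831, 0.001]
wrist_force: [-0.3, -0.7, 0.5]
opening: 0.601
```

```bash
python3 - <<'E'
from h import *
go([.566,.0397,.34],-112.4)
ims=[]
for n in ["side","wrist"]:
    c=ctrl.camera(n); hsv=cv2.cvtColor(c["color"],cv2.COLOR_BGR2HSV)
    for d in ctrl.trace(n,"blue_tray"):
        m=d["region"]
        if 100<np.median(hsv[...,0][m&(hsv[...,1]>120)])<122:
            for z in (.056,.06,.066,.072):
                r,f=fit(tray_pts(),[(c,m)],[.566,.04,-.39],z); print(n,z,r.round(4),np.degrees(r[2]).round(2),round(f,4))
            break
    im=c["color"].copy()
    for u in proj(world(tray_pts(),[.566,.0397,np.radians(-22.4)],.06),c): cv2.circle(im,tuple(int(round(a)) for a in u),2,(0,255,255),-1)
    for u in proj(world(tote_pts(),[.566,.0397,np.radians(-22.4)]),c): cv2.circle(im,tuple(int(round(a)) for a in u),2,(0,0,255),-1)
    ims.append(im)
cv2.imwrite("pics/p7.png",np.hstack([cv2.resize(ims[0][150:320,140:320],(400,378)),cv2.resize(ims[1],(400,378))]))
E
```

```text
pos [0.5658 0.0399 0.3382] yaw -112.41 tilt z [-2.8e-03  4.0e-04 -1.0e+00] shift cm [ 0.01 -0.03 -0.18] rz -0.01 wf [-0.32 -0.73  0.54] open 0.601
wrist 0.056 [0.5665 0.0389 2.7515] 157.65 0.0266
wrist 0.06 [ 0.5663  0.0384 -0.3931] -22.52 0.0077
wrist 0.066 [0.5664 0.0389 2.7521] 157.68 0.0306
wrist 0.072 [0.5658 0.0377 2.7514] 157.64 0.0654
```

View pics/p7.png

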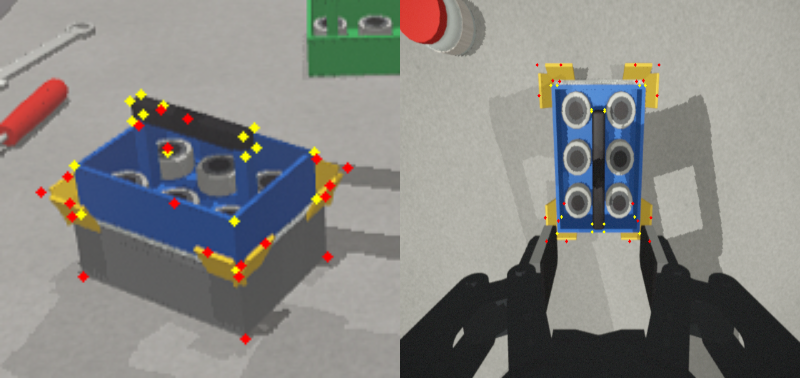

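The tray sits inside all four guides. The wrist fit is clearly best at a height of 0.060 m, and the corners line up in both views. The gripper is clear, so I'm handing in.

```bash
python3 -c "
from bench import ctrl
print(ctrl.hand_in())"
```

```text
the job is handed in; nothing more can be done
None
```

I picked the blue tray up by its handle and stacked it on the grey tote. It sits inside all four yellow guides. I let go, raised the arm clear and handed the job in at about 13 s. The hand-in gives no verdict.

- **Position:** the last wrist-camera fit put the tray at (0.566, 0.038) m with yaw -22.5°. The tote had been measured at (0.566, 0.040) m with yaw -22.4°. That leaves it about 1–2 mm off centre and nearly parallel.
- **Seating:** of the heights I tried (56, 60, 66 and 72 mm), 60 mm fitted clearly best. The tray looks level in the side view, and its predicted corners line up there.
- **Release:** after opening, the wrist force was near zero and the gripper stood well above the tray. I lowered it until it touched, with a force change of about 10 N.
- **Failed or not measured:** in the last check the network returned no usable blue tray in the side view, so only the wrist view has a numeric fit. I judged tilt by eye only. I did not re-measure the tote or green tray; the tote still matched its starting outline in the side view.

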